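# Clamp the paint tin in the shaker

## Task

Clamp the paint tin in the bench shaker, ready to be shaken. With the cam lever up and the tin not yet under load, wind the knurled hand nut down until the lever, swung over, begins to bite half way, at about 45 degrees; bring the lever back up whenever you still have to turn the nut. Then throw the lever fully down to its stop, past the top of the cam, and let go: the tin must be held firmly and not be crushed, and the bottle, jar and brush beside the shaker are left alone.

Things in the scene. Friction and masses are not known exactly. Their poses are not given: they have to be found in the camera images.
- shaker: Shaker, grey housing 240 x 270 x 60 mm, fixed; on it an aluminium platform, top 85 mm up. Origin: centre of underside; its y axis runs along the clamp bar from the cam lever (y -90 mm) to the hand nut (y +90 mm). The aluminium bar (225 x 32 x 14 mm, top 205 mm up) spans two posts; the stiffly sprung foot under its middle comes down on the tin's lid. Nut and cam each lower one end of the bar.
- tin: Sealed metal paint tin, 75 mm across, 76 mm high, about 0.4 kg, on a round rubber mat in the middle of the platform, under the foot, where it shall be clamped. Origin: centre of its underside. The gap between foot and lid is not known: it must be felt at the lever.
- nut_grip (a point): Middle of the hand nut's grip, on its upright axis. Tall dark steel knurled nut on the threaded post: round grip 40 mm across, 24 mm high (12 mm either side of this point), below it a collar 25 mm across and 20 mm high down to the bar. The post's end stands 7 to 18 mm out of its top.
- nut (a joint): Turn of the hand nut, rad, 0 to 8; grows clockwise seen from above, lowering the bar: 1.9 mm at the nut, 0.95 mm at the foot per rad; adds 50 N to the final load per rad. Takes 0.4 N m to turn and stays where left. Found 0.8 to 4.8 rad too slack. A lever biting at 0.67, 0.8, 0.92, 1.07, 1.17 rad means: 1 rad too tight, right, 1, 2, 2.5 rad too slack. Not to be turned with over 60 N on the tin.
- lever_pivot (a point): Axis of the cam lever: the pin through the top of the cam post, level, along the shaker's x axis, about 214 mm above the bench.
- lever_grip (a point): Middle of the cam lever's handle, 78 mm from the pivot. Bright steel flat handle 16 mm wide (along the pin), 9 mm thick, ending 106 mm from the pivot, with an eccentric cam at the pivot. It stays where it is left while unloaded; swinging it freely takes a steady push of about 1.8 N here.
- cam_lever (a joint): Angle of the cam lever, rad: 0 upright, grows outwards, away from the nut, and down; stop at 1.6. Cam highest at 1.45: a loaded lever locks. Nut right: swings freely to 0.8 (45 degrees), bites, the push at mid handle rises 4 N per 0.1 rad (2 N for bites past 0.95; past 1.1 hardly felt), peaks near 1.1 at about 9 N, and the tin ends loaded with 165 N. Peak 12 N: too tight; 6.5 N: too slack.
- paint_bottle: White plastic paint bottle, 54 mm across, 150 mm high, standing on the bench to the left of the shaker; origin: centre of its underside. Leave alone.
- jar: Small paint jar, 62 mm across, 75 mm high, standing to the left of the shaker, nearer the robot; origin: centre of its underside. Leave alone.
- brush: Paint brush 220 mm long lying on the bench to the right of the shaker; origin: middle of its underside. Leave alone.

How it is judged (in metres and radians):
At the end, for the whole second after the job is handed in: Cam lever at its stop (over 1.5 rad) and staying there by itself; the tin pressed on the platform with 135 to 195 N (bite at about 41 to 50 degrees), upright within 3 degrees and within 10 mm of where it stood; bottle, jar and brush within 30 mm of where they were (value of joint cam_lever above 1.5 rad and contact force between tin and shaker between 135 and 195 N and angle between tin's own z axis and vertical below 0.05 rad and distance of tin from where it was at the start of the episode below 0.01 m and distance of each of paint_bottle, jar, brush from where it was at the start of the episode below 0.03 m); the robot touches nothing.
It fails at once if the tin is crushed: pressed with more than 250 N (contact force between tin and shaker above 250 N).
It fails at once if the nut is turned while the tin is under load (more than 60 N) (contact force between tin and shaker above 60 N and (velocity of joint nut above 0.4 rad/s or velocity of joint nut below -0.4 rad/s)).
It fails at once if bottle, jar or brush is pushed more than 30 mm or knocked over (distance of any of paint_bottle, jar, brush from where it was at the start of the episode above 0.03 m or angle between any of paint_bottle, jar's own z axis and vertical above 0.5 rad).
It also fails if it takes over 72 s, if anything falls off the work surface, if the arm or the gripper's body presses on something with over 40 N, if the wrist force passes 120 N, or if a joint passes its speed limit or range.

## Robot

A 7-joint arm with a two-finger parallel gripper is mounted at the origin on the work surface. World frame = base frame: x ahead of the robot, y to its left, z up, the work surface at z = 0. Lengths are in mm, angles in rad, forces in N, time in s.
With the tool pointing down it reaches from about 350 to 900 mm from the base axis. Payload 7.2 kg.
Tool frame: the origin (TCP) lies at the centre of the arm's flange, where the gripper is bolted on; the fingertips stand 182 mm ahead of it and the grasp point (between the pads) lies 163 mm ahead of it; z points along the fingers, y is the line along which they close (so a half turn about z gives the same grasp; the last joint's range is limited). The gripper opens to 88 mm and grips with 3 to 60 N. Pads are 20 mm wide; open, the fingers measure 115 mm over their backs; the gripper's body (75 mm by 178 mm) begins 61 mm behind the grasp point.
Start: joints at [-0.068, 0.411, -0.013, 1.596, 0.006, 1.134, -0.082], TCP at [624.998, -0.012, 404.653] pointing down, gripper open.
Joint ranges: [-2.95, 2.95], [-0.29, 1.99], [-1.47, 1.44], [0.14, 2.54], [-1.03, 4.17], [0.13, 1.85], [-2.86, 2.86]. Speed limits (rad/s): [2.39, 2.39, 3.01, 3.01, 3.14, 3.14, 3.14].

## Interface

Orientations are given as a unit quaternion [w, x, y, z].
In Python, from workcell import observe, get_image, camera_model, job_done gives the robot as it stands.
- The arm moves only by the tool send_rows, never from a script. Its argument "deltas" is a list of rows, each an object of numbers: "rx", "ry", "rz": the turn, a rotation vector about the tool's x, y, z in rad; "dx", "dy", "dz": the shift along the tool's x, y, z in cm; "gripper": the finger opening in cm, from 0 to 8.78. A call has 1 to 20 rows; each row shifts and turns the commanded pose from where the row before left it, along the tool's axes as they then stand; what a row does not reach is not made up. A row lasts 1/10 s, in which the tool goes at most 50 mm and 8.59 degrees, less where a joint would pass 70% of its speed; a pose out of reach is approached as far as the arm can. A call with a gripper value outside its range is refused whole. The fingers move at their own pace and stop on an object; the grip force is fixed at half the most. Time passes only in rows, so rows that do not move let the fingers close. It gives the time, the measured TCP pose, the force, the opening and the grip force at its end, in the units of the state.
- observe(): the state, without advancing time (a new reading comes with each control period).
- get_image(name): name is "scene" or "side" or "wrist"; returns the picture (400x640x3 uint8, blue, green, red); there is no depth.
- camera_model(name): a dict with "camera_matrix" (3x3 intrinsics, pixels), "rvec" (rotation vector, rad) and "tvec" (3), from world to camera coordinates, as OpenCV has them. Camera axes: x right, y down, z forward; pixel columns grow to the right and rows downward; lengths in mm; the calibration is good to about 2 mm. A picture is of the moment at which its call begins: read the wrist's pose just before it. camera_model takes no time and is no camera call; for the wrist camera it gives the pose at the moment of the call.
- job_done(): hands the job in; it is judged then, once.
The state is a dict: "clock": time; "joint_pos": joint angles; "qd": joint speeds; "effort": joint torques, N m; "ee_pos": TCP position; "eef_rot": TCP orientation; "ft_force": force on the tool from outside, world axes, zero at the start; "ft_torque": the same for the moment, N m; "width": opening from 0.0 (shut) to 1.0 (fully open); "grip_force": force on a finger pad.
Only numpy, scipy, OpenCV 4.12 (cv2) and the standard library are available. Lean on these libraries where they do the work, as an engineer would, in place of code of your own. Each camera call takes 0.05 s, during which the arm holds its last target. There are 200 camera calls.

## Working session

There is one attempt and no reset: what is moved stays moved. The work goes in short steps, Python scripts to look and compute and a tool call to move; the robot and the scene stay as the last step left them, time stands still between calls to the robot, and variables do not carry over. Pictures are saved under pics/ and viewed, at most 10 in all, crops included, and the job is handed in when it is done.

Besides the shell and the picture viewer there is one more tool, called after "Call:" by a JSON object that holds its "name" and its "arguments", one argument or row to a line. send_rows: Moves the arm, as the interface text tells. Its arguments: {"type":"object","properties":{"deltas":{"type":"array"}},"required":["deltas"]}

```bash
mkdir -p pics; python3 - <<'E'
from workcell import *
import cv2,numpy as np
s=observe();print(s)
for n in("scene","side","wrist"):
    m=camera_model(n);print(n,m)
    cv2.imwrite(f"pics/{n}0.png",get_image(n))
a=cv2.imread("pics/scene0.png");b=cv2.imread("pics/side0.png")
E
```

```text
{'clock': 0.0, 'joint_pos': array([-0.06819613,  0.41189747, -0.0127436 ,  1.59702685,  0.00561966,
        1.13428776, -0.08220864]), 'qd': array([ 1.26645126e-03, -3.88460962e-05, -1.60861091e-03, -2.65033859e-04,
        1.81341968e-04, -1.10376240e-03, -2.61787784e-04]), 'effort': array([-2.92756195e-04, -5.87956166e+01,  6.41712137e-01, -2.91074431e+01,
       -5.37758670e-02,  1.83686998e-02,  1.53371734e-04]), 'ee_pos': array([ 6.24791073e+02, -1.02628474e-02,  4.03817233e+02]), 'eef_rot': array([-5.16878104e-04,  7.07089124e-01,  7.07123995e-01, -5.99820632e-04]), 'ft_force': array([-0.34028655, -0.47916592,  0.33257177]), 'ft_torque': array([-0.00885207, -0.00016128, -0.00436266]), 'grip_force': 0.0, 'width': 1.0000176940047627}
scene {'camera_matrix': array([[430.2161501 ,   0.        , 311.63033993],
       [  0.        , 430.2161501 , 191.18986544],
       [  0.        ,   0.        ,   1.        ]]), 'rvec': array([ 0.83095488,  2.33315131, -1.32302954]), 'tvec': array([ 395.61119786,   -3.13068283, 1751.67513167])}
side {'camera_matrix': array([[414.57703256,   0.        , 321.39695537],
       [  0.        , 414.57703256, 198.59701458],
       [  0.        ,   0.        ,   1.        ]]), 'rvec': array([ 2.27096537, -0.36547487,  0.18542337]), 'tvec': array([-503.47757333,  274.93450573, 1086.667856  ])}
wrist {'camera_matrix': array([[306.2549027 ,   0.        , 318.45345068],
       [  0.        , 306.2549027 , 196.94490008],
       [  0.        ,   0.        ,   1.        ]]), 'rvec': array([-2.89550756e+00, -5.13920105e-04,  1.50463928e-03]), 'tvec': array([-624.48763592,  -30.65951774,  389.47029001])}
```

View pics/scene0.png

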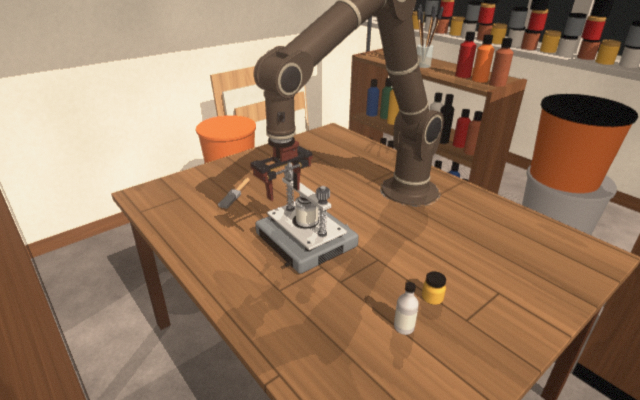

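View pics/side0.png

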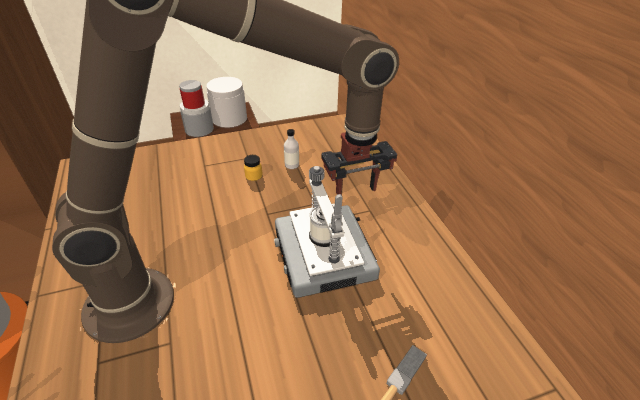

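The scene view shows the shaker with the nut near (323,192) and the lever near (290,172). In the side view the nut is near (317,175) and the lever near (337,212). I'll zoom in on both.

```bash
python3 - <<'E'
import cv2,numpy as np
a=cv2.imread("pics/scene0.png")[150:275,240:370];b=cv2.imread("pics/side0.png")[155:305,260:390];
f=lambda i:cv2.resize(i,(400,int(i.shape[0]*400/i.shape[1])),interpolation=cv2.INTER_CUBIC)
a,b=f(a),f(b);h=max(len(a),len(b))
a=cv2.copyMakeBorder(a,0,h-len(a),0,0,0);b=cv2.copyMakeBorder(b,0,h-len(b),0,0,0)
print(a.shape);cv2.imwrite("pics/z.png",np.hstack([a,b]))
E
```

```text
(461, 400, 3)
```

View pics/z.png

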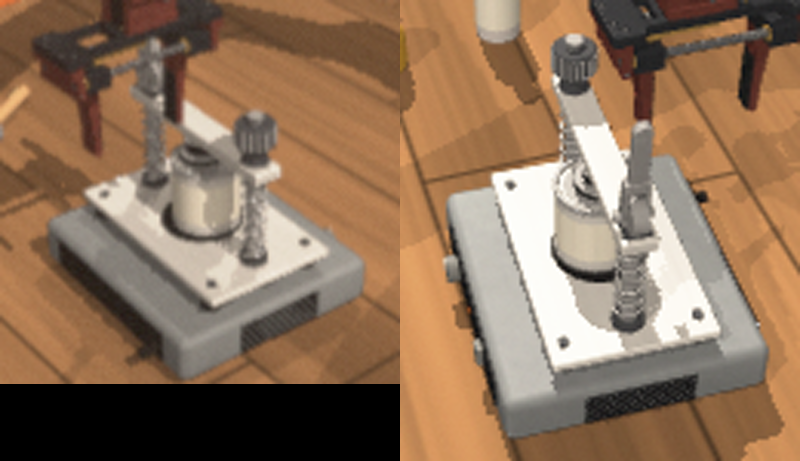

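View pics/wrist0.png

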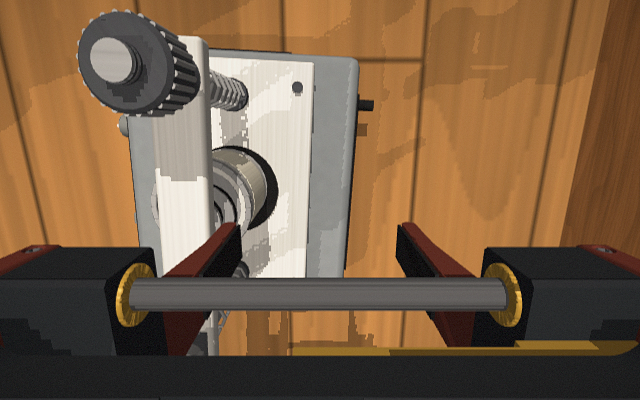

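The wrist view shows the bar, with the nut top at about (127,63) and the post end at about (112,62). I'll triangulate the nut, the lever and the platform.

```bash
cat > h.py <<'E'
import cv2,numpy as np
from workcell import *
from scipy.spatial.transform import Rotation as R
def ray(m,p):
    Rm=cv2.Rodrigues(m["rvec"])[0];C=-Rm.T@m["tvec"]
    d=Rm.T@np.linalg.inv(m["camera_matrix"])@[p[0],p[1],1];return C,d/np.linalg.norm(d)
def onz(m,p,z):
    C,d=ray(m,p);return C+d*(z-C[2])/d[2]
def tri(*mp):
    A=np.zeros((3,3));b=np.zeros(3);L=[ray(*q) for q in mp]
    for C,d in L:
        P=np.eye(3)-np.outer(d,d);A+=P;b+=P@C
    X=np.linalg.solve(A,b);return X,[np.linalg.norm((np.eye(3)-np.outer(d,d))@(X-C)) for C,d in L]
def st():
    s=observe();r=R.from_quat(s['eef_rot'],scalar_first=True)
    print('t',round(s['clock'],2),'tcp',s['ee_pos'].round(1),'grasp',(s['ee_pos']+r.apply([0,0,163])).round(1),'F',s['ft_force'].round(1),'T',s['ft_torque'].round(2),'w',round(s['width'],3),'g',round(s['grip_force'],1));return s
E
python3 - <<'E'
from h import *
np.set_printoptions(suppress=True,precision=1)
S,D,W=[camera_model(n) for n in("scene","side","wrist")]
z=lambda p:(240+p[0]/3.077,150+p[1]/3.077)
y=lambda p:(260+p[0]/3.077,155+p[1]/3.077)
print("nut",tri((S,z((255,133))),(D,y((174,60)))))
print("posttop",tri((S,z((254,113))),(D,y((174,42))),(W,(112,62))))
print("nuttopW",[onz(W,(127,63),q) for q in(240,250)])
print("levertip",tri((S,z((153,42))),(D,y((243,124)))))
print("levpivot?",tri((S,z((153,90))),(D,y((235,212)))))
print("lev base",tri((S,z((155,180))),(D,y((228,322)))))
for p in[(105,187),(305,241),(211,283)]:print("holeS",onz(S,z(p),85))
for p in[(111,185),(163,343),(297,314)]:print("holeD",onz(D,y(p),85))
print("holeW",onz(W,(297,88),85))
g=cv2.cvtColor(get_image("scene"),cv2.COLOR_BGR2HSV)
E
```

```text
nut (array([542.4,  88.9, 234.7]), [np.float64(1.5022599773773275), np.float64(1.5022599773773353)])
posttop (array([542.7,  87.4, 255.7]), [np.float64(1.7708840700921105), np.float64(0.7182221059177971), np.float64(1.156491993494605)])
nuttopW [array([540.7,  89.5, 240. ]), array([546.6,  87.9, 250. ])]
levertip (array([552.1, -58.4, 278.2]), [np.float64(0.027037121842742682), np.float64(0.027037121842969428)])
levpivot? (array([538.7, -81.2, 207.2]), [np.float64(1.2078648576072144), np.float64(1.2078648576073445)])
lev base (array([532.9, -91.4,  85.4]), [np.float64(1.8338157775815929), np.float64(1.8338157775817343)])
holeS [ 582.3 -114.9   85. ]
holeS [479.2 100.7  85. ]
holeS [600.   94.3  85. ]
holeD [485.9 102.6  85. ]
holeD [474.3 -96.9  85. ]
holeD [ 594.6 -102.2   85. ]
holeW [604.8  94.   85. ]
```

Call:
{"name": "send_rows", "arguments": {
  "deltas": [
    {"dz": -3.1},
    {"dz": -3.1},
    {"dx": 2.2,"dy": -2.06},
    {"dx": 2.2,"dy": -2.06},
    {"dx": 2.2,"dy": -2.06},
    {"dx": 2.25,"dy": -2.06},
    {"rz": -0.14},
    {"rz": -0.14},
    {"rz": -0.14},
    {"rz": -0.14},
    {"rz": -0.14},
    {"rz": -0.14},
    {"rz": -0.14},
    {"rz": -0.14},
    {"rz": -0.14},
    {"rz": -0.14},
    {}
  ]
}}

```text
schema error: expected keys rx, ry, rz, dx, dy, dz, gripper
```

```bash
python3 - <<'E'
from h import *
s=st();print(s['joint_pos'].round(2),s['eef_rot'])
f=lambda i:cv2.resize(i,None,fx=5,fy=5,interpolation=cv2.INTER_CUBIC)
a=get_image("scene")[140:235,250:330];b=get_image("side")[140:235,300:380]
cv2.imwrite("pics/z2.png",np.hstack([f(a),f(b)]))
E
```

```text
t 0.2 tcp [624.9  -0.  404.1] grasp [624.7  -0.  241.1] F [ 1.2 -0.2  0. ] T [ 0.03 -0.   -0.03] w 0.996 g 0.0
[-0.07  0.41 -0.01  1.6   0.01  1.13 -0.08] [-3.04564773e-04  7.07094723e-01  7.07118683e-01 -3.57916156e-04]
```

View pics/z2.png

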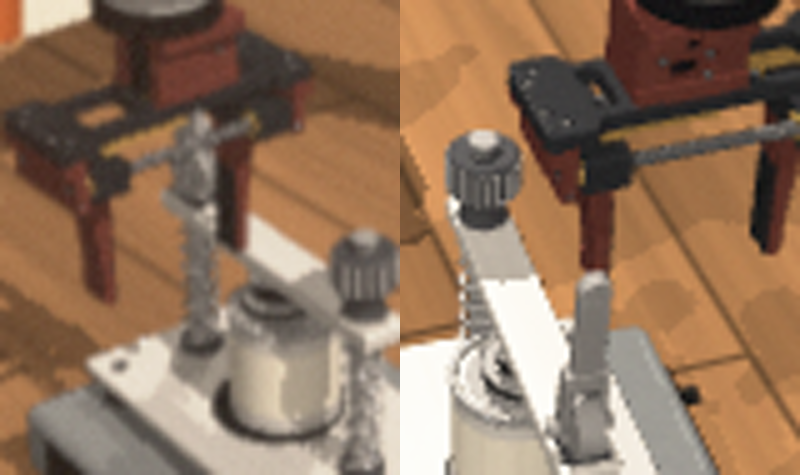

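All keys are needed in every row, so nothing has moved. The zoom shows the lever tip at scene (289.6,162.4) and side (338.6,195). I'll check these against where the model puts the tip.

```bash
python3 - <<'E'
from h import *
np.set_printoptions(suppress=True,precision=1)
for n in("scene","side"):
    m=camera_model(n)
    P=np.array([[532.5,-90,320],[532.5,-90,292],[532.5,-90,214],[532.5,-90,85],[541.5,89,235],[541.5,89,247],[541.5,89,205],[532.5,-90,205]],float)
    print(n,cv2.projectPoints(P,m["rvec"],m["tvec"],m["camera_matrix"],None)[0][:,0].tolist())
E
```

```text
scene [[288.3605282548972, 146.48012477386914], [288.59582508235025, 154.48240064125056], [289.2260544291238, 175.91604744045426], [290.19348611742504, 208.81770334645165], [322.6475479927337, 193.20098644257317], [322.7047313110927, 189.7259394009228], [322.506971989453, 201.74383142509944], [289.2964824078142, 178.31125234127288]]
side [[336.5548677459173, 191.80562366782132], [336.08354369536244, 200.97993555144785], [334.86128471469954, 224.7711787056309], [333.09144099292934, 259.22114634399554], [315.70166064178426, 174.26118535709756], [315.72754762241794, 170.76144438936473], [315.63850699639863, 182.79912198033747], [334.72820558043054, 227.36156101595284]]
```

Call:
{"name": "send_rows", "arguments": {
  "deltas": [
    {"dx": 0,"dy": 0,"dz": -3.1,"rx": 0,"ry": 0,"rz": 0,"gripper": 8.7},
    {"dx": 0,"dy": 0,"dz": -3.1,"rx": 0,"ry": 0,"rz": 0,"gripper": 8.7},
    {"dx": 2.2,"dy": -2.06,"dz": 0,"rx": 0,"ry": 0,"rz": 0,"gripper": 8.7},
    {"dx": 2.2,"dy": -2.06,"dz": 0,"rx": 0,"ry": 0,"rz": 0,"gripper": 8.7},
    {"dx": 2.2,"dy": -2.06,"dz": 0,"rx": 0,"ry": 0,"rz": 0,"gripper": 8.7},
    {"dx": 2.25,"dy": -2.06,"dz": 0,"rx": 0,"ry": 0,"rz": 0,"gripper": 8.7},
    {"dx": 0,"dy": 0,"dz": 0,"rx": 0,"ry": 0,"rz": -0.14,"gripper": 6},
    {"dx": 0,"dy": 0,"dz": 0,"rx": 0,"ry": 0,"rz": -0.14,"gripper": 6},
    {"dx": 0,"dy": 0,"dz": 0,"rx": 0,"ry": 0,"rz": -0.14,"gripper": 6},
    {"dx": 0,"dy": 0,"dz": 0,"rx": 0,"ry": 0,"rz": -0.14,"gripper": 6},
    {"dx": 0,"dy": 0,"dz": 0,"rx": 0,"ry": 0,"rz": -0.14,"gripper": 6},
    {"dx": 0,"dy": 0,"dz": 0,"rx": 0,"ry": 0,"rz": -0.14,"gripper": 6},
    {"dx": 0,"dy": 0,"dz": 0,"rx": 0,"ry": 0,"rz": -0.14,"gripper": 6},
    {"dx": 0,"dy": 0,"dz": 0,"rx": 0,"ry": 0,"rz": -0.14,"gripper": 6},
    {"dx": 0,"dy": 0,"dz": 0,"rx": 0,"ry": 0,"rz": -0.14,"gripper": 6},
    {"dx": 0,"dy": 0,"dz": 0,"rx": 0,"ry": 0,"rz": -0.14,"gripper": 6},
    {"dx": 0,"dy": 0,"dz": 0,"rx": 0,"ry": 0,"rz": 0,"gripper": 6}
  ]
}}

```text
clock: 2.0
ee_pos: [542.6, 88.4, 466.6]
eef_rot: [-0.0, 0.084, 0.996, 0.0]
ft_force: [0.4, 0.1, -0.2]
width: 0.682
grip_force: 0.0
```

```bash
python3 - <<'E'
from h import *
s=st();print(s['joint_pos'].round(2),s['eef_rot'])
f=lambda i:cv2.resize(i,None,fx=4,fy=4,interpolation=cv2.INTER_CUBIC)
a=get_image("scene")[140:240,250:350];b=get_image("side")[140:240,290:390]
cv2.imwrite("pics/z3.png",np.hstack([f(a),f(b)]))
E
```

```text
t 2.0 tcp [542.6  88.4 466.6] grasp [542.6  88.4 303.6] F [ 0.4  0.1 -0.2] T [ 0.09 -0.13 -0.02] w 0.682 g 0.0
[-0.04  0.25 -0.26  1.68  0.07  1.22  1.09] [-9.50596418e-06  8.43450833e-02  9.96436604e-01  2.14860315e-05]
```

View pics/z3.png

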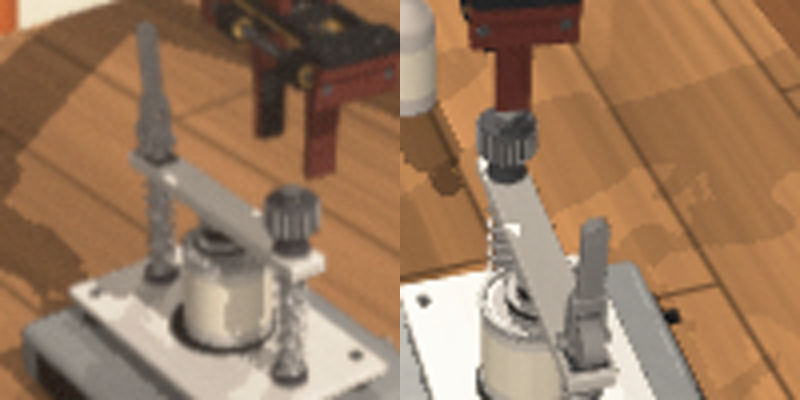

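The full lever is now visible, upright: tip at scene (286.7,146.7) and side (338.7,195.5). The nut sits under the gripper, so I'll descend and close.

Call:
{"name": "send_rows", "arguments": {
  "deltas": [
    {"dx": 0,"dy": 0,"dz": 2.2,"rx": 0,"ry": 0,"rz": 0,"gripper": 6},
    {"dx": 0,"dy": 0,"dz": 2.2,"rx": 0,"ry": 0,"rz": 0,"gripper": 6},
    {"dx": 0,"dy": 0,"dz": 2.2,"rx": 0,"ry": 0,"rz": 0,"gripper": 6},
    {"dx": 0,"dy": 0,"dz": 0,"rx": 0,"ry": 0,"rz": 0,"gripper": 3},
    {"dx": 0,"dy": 0,"dz": 0,"rx": 0,"ry": 0,"rz": 0,"gripper": 3},
    {"dx": 0,"dy": 0,"dz": 0,"rx": 0,"ry": 0,"rz": 0,"gripper": 3},
    {"dx": 0,"dy": 0,"dz": 0,"rx": 0,"ry": 0,"rz": 0,"gripper": 3},
    {"dx": 0,"dy": 0,"dz": 0,"rx": 0,"ry": 0,"rz": 0,"gripper": 3}
  ]
}}

```text
clock: 2.9
ee_pos: [542.9, 88.8, 401.9]
eef_rot: [0.001, 0.085, 0.996, 0.0]
ft_force: [-0.1, 1.0, 2.9]
width: 0.448
grip_force: 30.0
```

```bash
python3 - <<'E'
from h import *
st()
S,D=camera_model("scene"),camera_model("side")
print(tri((S,(286.7,146.7)),(D,(338.7,195.5))))
print("base",tri((S,(250+160/4,140+270/4)),(D,(333.9,259.6))))
print("onz",onz(S,(286.7,146.7),318),onz(D,(338.7,195.5),318))
E
```

```text
t 2.9 tcp [542.9  88.8 401.9] grasp [543.3  88.9 238.9] F [-0.1  1.   2.9] T [ 0.25 -0.07 -0.13] w 0.448 g 30.0
(array([533.68425627, -98.84809859, 316.18608821]), [np.float64(0.8787351655050726), np.float64(0.8787351655051052)])
base (array([532.07784781, -93.59048923,  88.14197497]), [np.float64(1.2448777485687514), np.float64(1.2448777485688218)])
onz [535.03053285 -95.48694185 318.        ] [ 533.55586427 -101.38865233  318.        ]
```

Call:
{"name": "send_rows", "arguments": {
  "deltas": [
    {"dx": 0,"dy": 0,"dz": 0.027,"rx": 0,"ry": 0,"rz": 0.14,"gripper": 3},
    {"dx": 0,"dy": 0,"dz": 0.027,"rx": 0,"ry": 0,"rz": 0.14,"gripper": 3},
    {"dx": 0,"dy": 0,"dz": 0.027,"rx": 0,"ry": 0,"rz": 0.14,"gripper": 3},
    {"dx": 0,"dy": 0,"dz": 0.027,"rx": 0,"ry": 0,"rz": 0.14,"gripper": 3},
    {"dx": 0,"dy": 0,"dz": 0.027,"rx": 0,"ry": 0,"rz": 0.14,"gripper": 3},
    {"dx": 0,"dy": 0,"dz": 0.027,"rx": 0,"ry": 0,"rz": 0.14,"gripper": 3},
    {"dx": 0,"dy": 0,"dz": 0.027,"rx": 0,"ry": 0,"rz": 0.14,"gripper": 3},
    {"dx": 0,"dy": 0,"dz": 0.027,"rx": 0,"ry": 0,"rz": 0.14,"gripper": 3},
    {"dx": 0,"dy": 0,"dz": 0.027,"rx": 0,"ry": 0,"rz": 0.14,"gripper": 3},
    {"dx": 0,"dy": 0,"dz": 0.027,"rx": 0,"ry": 0,"rz": 0.14,"gripper": 3}
  ]
}}

```text
clock: 3.9
ee_pos: [543.0, 89.8, 399.3]
eef_rot: [0.0, 0.708, 0.706, 0.002]
ft_force: [1.6, 4.3, 3.5]
width: 0.447
grip_force: 30.0
```

```bash
python3 - <<'E'
from h import *
s=st();print(s['eef_rot'],s['joint_pos'].round(2))
E
```

```text
t 3.9 tcp [543.   89.8 399.3] grasp [543.5  90.1 236.3] F [1.6 4.3 3.5] T [ 0.42 -0.21  0.44] w 0.447 g 30.0
[4.38398493e-04 7.08412415e-01 7.05796486e-01 1.72555954e-03] [-0.24  0.29 -0.02  1.79  0.    1.06 -0.26]
```

The wrist moment reads 0.44 N m, which matches the nut turning. I'll do the other half.

Call:
{"name": "send_rows", "arguments": {
  "deltas": [
    {"dx": 0,"dy": 0,"dz": 0.027,"rx": 0,"ry": 0,"rz": 0.14,"gripper": 3},
    {"dx": 0,"dy": 0,"dz": 0.027,"rx": 0,"ry": 0,"rz": 0.14,"gripper": 3},
    {"dx": 0,"dy": 0,"dz": 0.027,"rx": 0,"ry": 0,"rz": 0.14,"gripper": 3},
    {"dx": 0,"dy": 0,"dz": 0.027,"rx": 0,"ry": 0,"rz": 0.14,"gripper": 3},
    {"dx": 0,"dy": 0,"dz": 0.027,"rx": 0,"ry": 0,"rz": 0.14,"gripper": 3},
    {"dx": 0,"dy": 0,"dz": 0.027,"rx": 0,"ry": 0,"rz": 0.14,"gripper": 3},
    {"dx": 0,"dy": 0,"dz": 0.027,"rx": 0,"ry": 0,"rz": 0.14,"gripper": 3},
    {"dx": 0,"dy": 0,"dz": 0.027,"rx": 0,"ry": 0,"rz": 0.14,"gripper": 3},
    {"dx": 0,"dy": 0,"dz": 0.027,"rx": 0,"ry": 0,"rz": 0.14,"gripper": 3},
    {"dx": 0,"dy": 0,"dz": 0.027,"rx": 0,"ry": 0,"rz": 0.14,"gripper": 3},
    {"dx": 0,"dy": 0,"dz": 0,"rx": 0,"ry": 0,"rz": 0,"gripper": 3}
  ]
}}

```text
clock: 5.0
ee_pos: [543.2, 89.5, 396.5]
eef_rot: [-0.0, 0.996, 0.085, 0.002]
ft_force: [1.3, 3.6, 4.4]
width: 0.449
grip_force: 30.0
```

```bash
python3 - <<'E'
from h import *
s=st();r=R.from_quat(s['eef_rot'],scalar_first=True).as_matrix();print(r.round(3),s['joint_pos'].round(2))
E
```

```text
t 5.0 tcp [543.2  89.5 396.5] grasp [543.7  89.7 233.5] F [1.3 3.6 4.4] T [ 0.1  -0.22 -0.41] w 0.449 g 30.0
[[ 0.986  0.169  0.003]
 [ 0.169 -0.986  0.001]
 [ 0.003 -0.001 -1.   ]] [-0.43  0.29  0.22  1.8  -0.07  1.05 -1.58]
```

Call:
{"name": "send_rows", "arguments": {
  "deltas": [
    {"dx": 0,"dy": 0,"dz": 0,"rx": 0,"ry": 0,"rz": 0,"gripper": 7},
    {"dx": 0,"dy": 0,"dz": 0,"rx": 0,"ry": 0,"rz": 0,"gripper": 7},
    {"dx": 0,"dy": 0,"dz": -2,"rx": 0,"ry": 0,"rz": 0,"gripper": 7},
    {"dx": 0,"dy": 0,"dz": -3,"rx": 0,"ry": 0,"rz": 0,"gripper": 7},
    {"dx": 0,"dy": 0,"dz": -2.75,"rx": 0,"ry": 0,"rz": 0,"gripper": 4},
    {"dx": 0,"dy": 0,"dz": 0,"rx": 0,"ry": 0,"rz": -0.135,"gripper": 0},
    {"dx": 0,"dy": 0,"dz": 0,"rx": 0,"ry": 0,"rz": -0.135,"gripper": 0},
    {"dx": 0,"dy": 0,"dz": 0,"rx": 0,"ry": 0,"rz": -0.135,"gripper": 0},
    {"dx": 0,"dy": 0,"dz": 0,"rx": 0,"ry": 0,"rz": -0.135,"gripper": 0},
    {"dx": 0,"dy": 0,"dz": 0,"rx": 0,"ry": 0,"rz": -0.135,"gripper": 0},
    {"dx": 0,"dy": 0,"dz": 0,"rx": 0,"ry": 0,"rz": -0.135,"gripper": 0},
    {"dx": 0,"dy": 0,"dz": 0,"rx": 0,"ry": 0,"rz": -0.135,"gripper": 0},
    {"dx": 0,"dy": 0,"dz": 0,"rx": 0,"ry": 0,"rz": -0.135,"gripper": 0},
    {"dx": 0,"dy": 0,"dz": 0,"rx": 0,"ry": 0,"rz": -0.135,"gripper": 0},
    {"dx": 0,"dy": 0,"dz": 0,"rx": 0,"ry": 0,"rz": -0.135,"gripper": 0},
    {"dx": -3.5,"dy": -0.07,"dz": 0,"rx": 0,"ry": 0,"rz": 0,"gripper": 0},
    {"dx": -3.5,"dy": -0.07,"dz": 0,"rx": 0,"ry": 0,"rz": 0,"gripper": 0},
    {"dx": -3.5,"dy": -0.07,"dz": 0,"rx": 0,"ry": 0,"rz": 0,"gripper": 0},
    {"dx": -3.5,"dy": -0.07,"dz": 0,"rx": 0,"ry": 0,"rz": 0,"gripper": 0},
    {"dx": 0,"dy": 0,"dz": 0,"rx": 0,"ry": 0,"rz": 0,"gripper": 0}
  ]
}}

```text
clock: 7.0
ee_pos: [531.7, -57.2, 472.5]
eef_rot: [0.001, 0.727, 0.687, -0.001]
ft_force: [0.0, 0.1, -0.2]
width: 0.005
grip_force: 0.0
```

```bash
python3 - <<'E'
from h import *
s=st();r=R.from_quat(s['eef_rot'],scalar_first=True).as_matrix();print(r.round(3),s['joint_pos'].round(2))
f=lambda i:cv2.resize(i,None,fx=4,fy=4,interpolation=cv2.INTER_CUBIC)
a=get_image("scene")[120:220,250:350];b=get_image("side")[140:240,290:390]
cv2.imwrite("pics/z4.png",np.hstack([f(a),f(b)]))
st()
E
```

```text
t 7.0 tcp [531.7 -57.2 472.5] grasp [531.5 -57.7 309.5] F [ 0.   0.1 -0.2] T [ 0.    0.03 -0.04] w 0.005 g 0.0
[[ 0.056  0.998 -0.001]
 [ 0.998 -0.056 -0.003]
 [-0.003 -0.001 -1.   ]] [-0.1   0.2   0.14  1.73 -0.03  1.22 -0.01]
t 7.1 tcp [532.4 -52.3 472.4] grasp [532.2 -52.3 309.4] F [ 0.   0.7 -0.6] T [ 0.01  0.01 -0.04] w 0.003 g 0.0
```

View pics/z4.png

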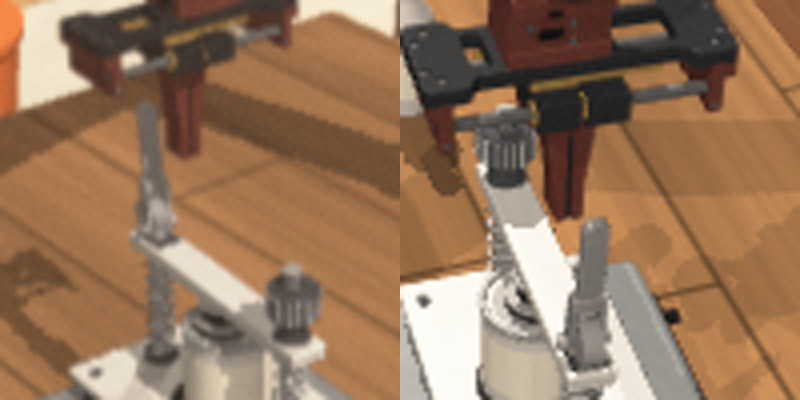

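Call:
{"name": "send_rows", "arguments": {
  "deltas": [
    {"dx": -0.5,"dy": 0,"dz": -0.1,"rx": 0,"ry": 0,"rz": 0,"gripper": 0},
    {"dx": -0.5,"dy": 0,"dz": 0,"rx": 0,"ry": 0,"rz": 0,"gripper": 0},
    {"dx": -0.5,"dy": 0,"dz": 0,"rx": 0,"ry": 0,"rz": 0,"gripper": 0},
    {"dx": -0.3,"dy": 0,"dz": 0,"rx": 0,"ry": 0,"rz": 0,"gripper": 0},
    {"dx": 0,"dy": 0,"dz": 0,"rx": 0,"ry": 0,"rz": 0,"gripper": 0}
  ]
}}

```text
clock: 7.6
ee_pos: [531.9, -69.5, 473.7]
eef_rot: [0.0, 0.725, 0.689, -0.0]
ft_force: [-0.1, -0.4, -0.8]
width: 0.008
grip_force: 0.0
```

Call:
{"name": "send_rows", "arguments": {
  "deltas": [
    {"dx": -0.15,"dy": 0,"dz": 0,"rx": 0,"ry": 0,"rz": 0,"gripper": 0},
    {"dx": -0.15,"dy": 0,"dz": 0,"rx": 0,"ry": 0,"rz": 0,"gripper": 0}
  ]
}}

```text
clock: 7.8
ee_pos: [531.8, -72.0, 473.7]
eef_rot: [-0.0, 0.724, 0.689, 0.0]
ft_force: [0.2, 0.2, 0.2]
width: 0.004
grip_force: 0.0
```

Call:
{"name": "send_rows", "arguments": {
  "deltas": [
    {"dx": -0.15,"dy": 0,"dz": 0,"rx": 0,"ry": 0,"rz": 0,"gripper": 0},
    {"dx": -0.15,"dy": 0,"dz": 0,"rx": 0,"ry": 0,"rz": 0,"gripper": 0}
  ]
}}

```text
clock: 8.0
ee_pos: [531.6, -75.2, 473.8]
eef_rot: [0.0, 0.725, 0.689, 0.0]
ft_force: [0.2, -0.1, 0.6]
width: 0.005
grip_force: 0.0
```

Call:
{"name": "send_rows", "arguments": {
  "deltas": [
    {"dx": -0.15,"dy": 0,"dz": 0,"rx": 0,"ry": 0,"rz": 0,"gripper": 0},
    {"dx": -0.15,"dy": 0,"dz": 0,"rx": 0,"ry": 0,"rz": 0,"gripper": 0}
  ]
}}

```text
clock: 8.2
ee_pos: [531.4, -78.3, 473.7]
eef_rot: [-0.0, 0.725, 0.689, -0.0]
ft_force: [-1.0, 0.3, -0.2]
width: 0.005
grip_force: 0.0
```

Call:
{"name": "send_rows", "arguments": {
  "deltas": [
    {"dx": -0.15,"dy": 0,"dz": 0,"rx": 0,"ry": 0,"rz": 0,"gripper": 0},
    {"dx": -0.15,"dy": 0,"dz": 0,"rx": 0,"ry": 0,"rz": 0,"gripper": 0}
  ]
}}

```text
clock: 8.4
ee_pos: [531.3, -81.3, 473.8]
eef_rot: [0.0, 0.725, 0.689, 0.0]
ft_force: [-0.1, 0.0, -0.2]
width: 0.005
grip_force: 0.0
```

Call:
{"name": "send_rows", "arguments": {
  "deltas": [
    {"dx": -0.15,"dy": 0,"dz": 0,"rx": 0,"ry": 0,"rz": 0,"gripper": 0},
    {"dx": -0.15,"dy": 0,"dz": 0,"rx": 0,"ry": 0,"rz": 0,"gripper": 0}
  ]
}}

```text
clock: 8.6
ee_pos: [531.1, -84.2, 473.8]
eef_rot: [-0.0, 0.725, 0.689, 0.0]
ft_force: [0.1, 3.2, -0.8]
width: 0.005
grip_force: 1.3
```

Call:
{"name": "send_rows", "arguments": {
  "deltas": [
    {"dx": -0.15,"dy": 0,"dz": 0,"rx": 0,"ry": 0,"rz": 0,"gripper": 0},
    {"dx": -0.15,"dy": 0,"dz": 0,"rx": 0,"ry": 0,"rz": 0,"gripper": 0}
  ]
}}

```text
clock: 8.8
ee_pos: [531.0, -86.8, 473.6]
eef_rot: [-0.0, 0.724, 0.689, 0.0]
ft_force: [-0.2, 1.8, -0.7]
width: 0.006
grip_force: 1.0
```

```bash
python3 - <<'E'
from h import *
f=lambda i:cv2.resize(i,None,fx=4,fy=4,interpolation=cv2.INTER_CUBIC)
a=get_image("scene")[120:220,250:350];b=get_image("side")[140:240,290:390]
cv2.imwrite("pics/z5.png",np.hstack([f(a),f(b)]))
st()
E
```

```text
t 8.9 tcp [531.  -87.2 473.6] grasp [531.  -87.2 310.6] F [-0.7  1.7 -0.7] T [ 0.39 -0.05  0.06] w 0.005 g 0.7
```

View pics/z5.png

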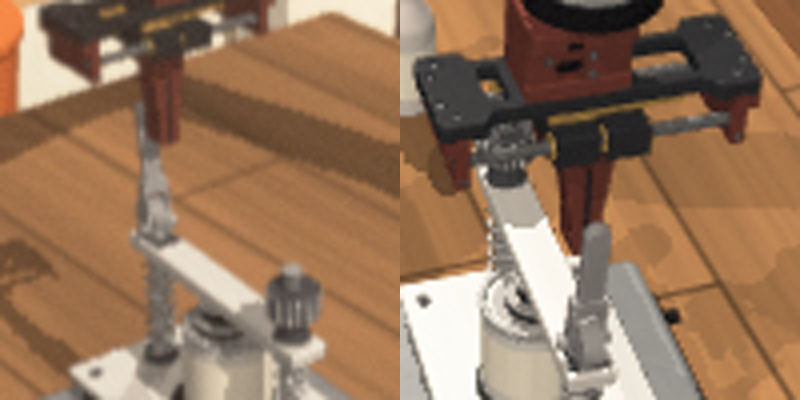

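Contact came at TCP y of about -82.5, so the lever starts near 0.085 rad, which agrees with the tip at y=-98.8. I'll push along the arc and read the force.

Call:
{"name": "send_rows", "arguments": {
  "deltas": [
    {"dx": -0.395,"dy": 0,"dz": 0.05,"rx": 0,"ry": 0,"rz": 0,"gripper": 0},
    {"dx": -0.395,"dy": 0,"dz": 0.06,"rx": 0,"ry": 0,"rz": 0,"gripper": 0},
    {"dx": -0.395,"dy": 0,"dz": 0.08,"rx": 0,"ry": 0,"rz": 0,"gripper": 0},
    {"dx": -0.374,"dy": 0,"dz": 0.1,"rx": 0,"ry": 0,"rz": 0,"gripper": 0},
    {"dx": -0.374,"dy": 0,"dz": 0.125,"rx": 0,"ry": 0,"rz": 0,"gripper": 0}
  ]
}}

```text
clock: 9.4
ee_pos: [530.0, -106.9, 469.5]
eef_rot: [0.0, 0.725, 0.689, 0.0]
ft_force: [-0.3, 1.7, -0.4]
width: 0.003
grip_force: 0.9
```

Call:
{"name": "send_rows", "arguments": {
  "deltas": [
    {"dx": -0.241,"dy": 0,"dz": 0.095,"rx": 0,"ry": 0,"rz": 0,"gripper": 0},
    {"dx": -0.241,"dy": 0,"dz": 0.1,"rx": 0,"ry": 0,"rz": 0,"gripper": 0},
    {"dx": -0.241,"dy": 0,"dz": 0.104,"rx": 0,"ry": 0,"rz": 0,"gripper": 0}
  ]
}}

```text
clock: 9.7
ee_pos: [529.7, -113.9, 466.6]
eef_rot: [0.0, 0.725, 0.689, 0.0]
ft_force: [0.2, 1.2, -0.5]
width: 0.008
grip_force: 0.9
```

Call:
{"name": "send_rows", "arguments": {
  "deltas": [
    {"dx": -0.23,"dy": 0,"dz": 0.115,"rx": 0,"ry": 0,"rz": 0,"gripper": 0},
    {"dx": -0.23,"dy": 0,"dz": 0.123,"rx": 0,"ry": 0,"rz": 0,"gripper": 0},
    {"dx": -0.23,"dy": 0,"dz": 0.131,"rx": 0,"ry": 0,"rz": 0,"gripper": 0}
  ]
}}

```text
clock: 10.0
ee_pos: [529.3, -120.8, 462.9]
eef_rot: [0.0, 0.725, 0.689, -0.0]
ft_force: [-0.2, 0.9, 0.2]
width: 0.008
grip_force: 0.8
```

Call:
{"name": "send_rows", "arguments": {
  "deltas": [
    {"dx": -0.216,"dy": 0,"dz": 0.138,"rx": 0,"ry": 0,"rz": 0,"gripper": 0},
    {"dx": -0.216,"dy": 0,"dz": 0.145,"rx": 0,"ry": 0,"rz": 0,"gripper": 0},
    {"dx": -0.216,"dy": 0,"dz": 0.153,"rx": 0,"ry": 0,"rz": 0,"gripper": 0}
  ]
}}

```text
clock: 10.3
ee_pos: [529.0, -127.2, 458.5]
eef_rot: [-0.0, 0.725, 0.689, 0.0]
ft_force: [-0.0, 2.6, 1.5]
width: 0.002
grip_force: 1.3
```

Call:
{"name": "send_rows", "arguments": {
  "deltas": [
    {"dx": -0.2,"dy": 0,"dz": 0.16,"rx": 0,"ry": 0,"rz": 0,"gripper": 0},
    {"dx": -0.2,"dy": 0,"dz": 0.166,"rx": 0,"ry": 0,"rz": 0,"gripper": 0},
    {"dx": -0.2,"dy": 0,"dz": 0.173,"rx": 0,"ry": 0,"rz": 0,"gripper": 0}
  ]
}}

```text
clock: 10.6
ee_pos: [528.7, -132.9, 453.7]
eef_rot: [-0.0, 0.724, 0.689, 0.0]
ft_force: [-1.6, 5.4, 4.8]
width: 0.008
grip_force: 3.0
```

Call:
{"name": "send_rows", "arguments": {
  "deltas": [
    {"dx": -0.183,"dy": 0,"dz": 0.18,"rx": 0,"ry": 0,"rz": 0,"gripper": 0},
    {"dx": -0.183,"dy": 0,"dz": 0.185,"rx": 0,"ry": 0,"rz": 0,"gripper": 0},
    {"dx": -0.183,"dy": 0,"dz": 0.191,"rx": 0,"ry": 0,"rz": 0,"gripper": 0}
  ]
}}

```text
clock: 10.9
ee_pos: [528.5, -138.2, 448.4]
eef_rot: [-0.0, 0.724, 0.689, 0.0]
ft_force: [-2.3, 5.7, 7.3]
width: 0.005
grip_force: 4.6
```

Normal push: about 1 N free, then 3.0 N at 0.7, 7.2 N at 0.8 and 9.2 N at 0.9. That puts the bite near 0.66 rad, so the nut is about 1 rad too tight. I'll back off along the arc to see whether the lever follows.

Call:
{"name": "send_rows", "arguments": {
  "deltas": [
    {"dx": 0.18,"dy": 0,"dz": -0.19,"rx": 0,"ry": 0,"rz": 0,"gripper": 0},
    {"dx": 0.18,"dy": 0,"dz": -0.19,"rx": 0,"ry": 0,"rz": 0,"gripper": 0},
    {"dx": 0.18,"dy": 0,"dz": -0.18,"rx": 0,"ry": 0,"rz": 0,"gripper": 0}
  ]
}}

```text
clock: 11.2
ee_pos: [528.7, -133.0, 453.6]
eef_rot: [0.0, 0.725, 0.689, -0.0]
ft_force: [-0.4, 2.4, 0.2]
width: 0.011
grip_force: 1.1
```

Call:
{"name": "send_rows", "arguments": {
  "deltas": [
    {"dx": 0.2,"dy": 0,"dz": -0.17,"rx": 0,"ry": 0,"rz": 0,"gripper": 0},
    {"dx": 0.2,"dy": 0,"dz": -0.17,"rx": 0,"ry": 0,"rz": 0,"gripper": 0},
    {"dx": 0.2,"dy": 0,"dz": -0.16,"rx": 0,"ry": 0,"rz": 0,"gripper": 0}
  ]
}}

```text
clock: 11.5
ee_pos: [529.0, -127.5, 458.6]
eef_rot: [0.0, 0.725, 0.689, -0.0]
ft_force: [-1.0, -0.0, 0.0]
width: 0.009
grip_force: 0.0
```

Call:
{"name": "send_rows", "arguments": {
  "deltas": [
    {"dx": 0,"dy": 0.17,"dz": -1,"rx": 0,"ry": 0,"rz": 0,"gripper": 4.5},
    {"dx": -0.4,"dy": 0.17,"dz": -1,"rx": 0,"ry": 0,"rz": 0,"gripper": 4.5},
    {"dx": -0.6,"dy": 0,"dz": 0,"rx": 0,"ry": 0,"rz": 0,"gripper": 4.5},
    {"dx": -0.6,"dy": 0,"dz": 0,"rx": 0,"ry": 0,"rz": 0,"gripper": 4.5},
    {"dx": 0,"dy": 0,"dz": 0,"rx": 0,"ry": 0,"rz": 0,"gripper": 4.5},
    {"dx": 0,"dy": 0,"dz": 1,"rx": 0,"ry": 0,"rz": 0,"gripper": 4.5},
    {"dx": 0,"dy": 0,"dz": 1.5,"rx": 0,"ry": 0,"rz": 0,"gripper": 4.5},
    {"dx": 0,"dy": 0,"dz": 1.5,"rx": 0,"ry": 0,"rz": 0,"gripper": 4.5},
    {"dx": 0,"dy": 0,"dz": 0.45,"rx": 0,"ry": 0,"rz": 0,"gripper": 4.5},
    {"dx": 0,"dy": 0,"dz": 0,"rx": 0,"ry": 0,"rz": 0,"gripper": 1.2},
    {"dx": 0,"dy": 0,"dz": 0,"rx": 0,"ry": 0,"rz": 0,"gripper": 1.2},
    {"dx": 0,"dy": 0,"dz": 0,"rx": 0,"ry": 0,"rz": 0,"gripper": 1.2},
    {"dx": 0,"dy": 0,"dz": 0,"rx": 0,"ry": 0,"rz": 0,"gripper": 1.2},
    {"dx": 0,"dy": 0,"dz": 0,"rx": 0,"ry": 0,"rz": 0,"gripper": 1.2}
  ]
}}

```text
clock: 12.9
ee_pos: [532.1, -143.2, 434.8]
eef_rot: [0.001, 0.724, 0.689, 0.001]
ft_force: [2.3, 0.7, 0.2]
width: 0.179
grip_force: 30.0
```

```bash
python3 - <<'E'
from h import *
f=lambda i:cv2.resize(i,None,fx=4,fy=4,interpolation=cv2.INTER_CUBIC)
a=get_image("scene")[120:220,240:340];b=get_image("side")[140:240,290:390]
cv2.imwrite("pics/z6.png",np.hstack([f(a),f(b)]))
st()
E
```

```text
t 13.0 tcp [ 532.1 -143.2  434.8] grasp [ 532.4 -143.3  271.8] F [3.5 0.3 1.6] T [-0.07 -0.55 -0.01] w 0.179 g 30.0
```

View pics/z6.png

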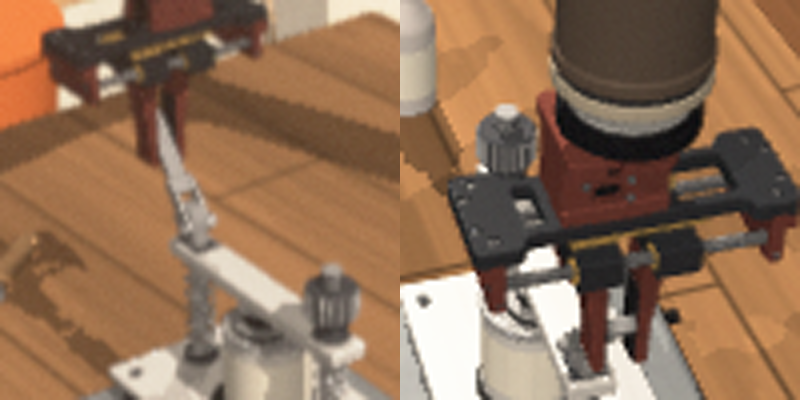

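The handle is held between the pads (opening 16 mm). I'll carry it back up along the arc.

Call:
{"name": "send_rows", "arguments": {
  "deltas": [
    {"dx": 0.456,"dy": 0,"dz": -0.365,"rx": 0,"ry": 0,"rz": 0,"gripper": 1.2},
    {"dx": 0.456,"dy": 0,"dz": -0.365,"rx": 0,"ry": 0,"rz": 0,"gripper": 1.2},
    {"dx": 0.505,"dy": 0,"dz": -0.292,"rx": 0,"ry": 0,"rz": 0,"gripper": 1.2},
    {"dx": 0.505,"dy": 0,"dz": -0.292,"rx": 0,"ry": 0,"rz": 0,"gripper": 1.2},
    {"dx": 0.544,"dy": 0,"dz": -0.215,"rx": 0,"ry": 0,"rz": 0,"gripper": 1.2},
    {"dx": 0.544,"dy": 0,"dz": -0.215,"rx": 0,"ry": 0,"rz": 0,"gripper": 1.2},
    {"dx": 0.57,"dy": 0,"dz": -0.13,"rx": 0,"ry": 0,"rz": 0,"gripper": 1.2},
    {"dx": 0.57,"dy": 0,"dz": -0.13,"rx": 0,"ry": 0,"rz": 0,"gripper": 1.2},
    {"dx": 0.5,"dy": 0,"dz": -0.05,"rx": 0,"ry": 0,"rz": 0,"gripper": 1.2},
    {"dx": 0,"dy": 0,"dz": 0,"rx": 0,"ry": 0,"rz": 0,"gripper": 1.2}
  ]
}}

```text
clock: 14.0
ee_pos: [534.4, -97.7, 454.7]
eef_rot: [0.001, 0.725, 0.689, -0.0]
ft_force: [5.0, -4.4, -2.9]
width: 0.179
grip_force: 30.0
```

```bash
python3 -c "
from h import *
s=st();print(s['joint_pos'].round(2))"
```

```text
t 14.0 tcp [534.4 -97.7 454.7] grasp [534.7 -98.1 291.7] F [ 5.  -4.4 -2.9] T [-1.18 -1.01  0.04] w 0.179 g 30.0
[-0.05  0.23  0.17  1.74 -0.04  1.18  0.08]
```

Call:
{"name": "send_rows", "arguments": {
  "deltas": [
    {"dx": 0,"dy": 0,"dz": 0,"rx": 0,"ry": 0,"rz": 0,"gripper": 4.5},
    {"dx": 0,"dy": 0,"dz": 0,"rx": 0,"ry": 0,"rz": 0,"gripper": 4.5},
    {"dx": 0,"dy": 0,"dz": 0,"rx": 0,"ry": 0,"rz": 0,"gripper": 4.5},
    {"dx": 0,"dy": 0,"dz": -2,"rx": 0,"ry": 0,"rz": 0,"gripper": 4.5},
    {"dx": 0,"dy": 0,"dz": -2,"rx": 0,"ry": 0,"rz": 0,"gripper": 4.5},
    {"dx": 0,"dy": 0,"dz": -1.5,"rx": 0,"ry": 0,"rz": 0,"gripper": 4.5},
    {"dx": 2,"dy": 0,"dz": 0,"rx": 0,"ry": 0,"rz": 0,"gripper": 6},
    {"dx": 3.5,"dy": 0,"dz": 0,"rx": 0,"ry": 0,"rz": 0,"gripper": 6},
    {"dx": 3.5,"dy": 0,"dz": 0,"rx": 0,"ry": 0,"rz": 0,"gripper": 6},
    {"dx": 3.5,"dy": 0,"dz": 0,"rx": 0,"ry": 0,"rz": 0,"gripper": 6},
    {"dx": 3.5,"dy": 0,"dz": 0,"rx": 0,"ry": 0,"rz": 0,"gripper": 6},
    {"dx": 2,"dy": 0,"dz": 0,"rx": 0,"ry": 0,"rz": 0,"gripper": 6},
    {"dx": 0.7,"dy": -0.05,"dz": 0,"rx": 0,"ry": 0,"rz": 0,"gripper": 6},
    {"dx": 0,"dy": 0,"dz": 2,"rx": 0,"ry": 0,"rz": 0,"gripper": 6},
    {"dx": 0,"dy": 0,"dz": 2,"rx": 0,"ry": 0,"rz": 0,"gripper": 6},
    {"dx": 0,"dy": 0,"dz": 0,"rx": 0,"ry": 0,"rz": 0,"gripper": 6}
  ]
}}

```text
clock: 15.6
ee_pos: [542.1, 88.8, 467.3]
eef_rot: [-0.001, 0.725, 0.689, -0.002]
ft_force: [-0.1, -0.8, 0.2]
width: 0.686
grip_force: 0.0
```

```bash
python3 -c "
from h import *
s=st();print(s['joint_pos'].round(2))"
```

```text
t 15.6 tcp [542.1  88.8 467.3] grasp [541.4  88.5 304.3] F [-0.1 -0.8  0.2] T [ 0.02 -0.03  0.03] w 0.686 g 0.0
[-0.29  0.23  0.04  1.7  -0.01  1.22 -0.29]
```

Call:
{"name": "send_rows", "arguments": {
  "deltas": [
    {"dx": 0.07,"dy": 0.12,"dz": 2.5,"rx": 0,"ry": 0,"rz": 0,"gripper": 6},
    {"dx": 0,"dy": 0,"dz": 2.5,"rx": 0,"ry": 0,"rz": 0,"gripper": 6},
    {"dx": 0,"dy": 0,"dz": 2.0,"rx": 0,"ry": 0,"rz": 0,"gripper": 6},
    {"dx": 0,"dy": 0,"dz": 0,"rx": 0,"ry": 0,"rz": 0,"gripper": 3},
    {"dx": 0,"dy": 0,"dz": 0,"rx": 0,"ry": 0,"rz": 0,"gripper": 3},
    {"dx": 0,"dy": 0,"dz": 0,"rx": 0,"ry": 0,"rz": 0,"gripper": 3},
    {"dx": 0,"dy": 0,"dz": 0,"rx": 0,"ry": 0,"rz": 0,"gripper": 3},
    {"dx": 0,"dy": 0,"dz": 0,"rx": 0,"ry": 0,"rz": 0,"gripper": 3}
  ]
}}

```text
clock: 16.4
ee_pos: [544.3, 90.6, 401.2]
eef_rot: [0.001, 0.725, 0.689, 0.001]
ft_force: [-1.1, -0.4, 6.4]
width: 0.445
grip_force: 30.0
```

```bash
python3 -c "
from h import *
st()"
```

```text
t 16.4 tcp [544.3  90.6 401.2] grasp [544.7  90.7 238.2] F [-1.1 -0.4  6.4] T [-0.07  0.26 -0.05] w 0.445 g 30.0
```

Call:
{"name": "send_rows", "arguments": {
  "deltas": [
    {"dx": 0,"dy": 0,"dz": -0.024,"rx": 0,"ry": 0,"rz": -0.125,"gripper": 3},
    {"dx": 0,"dy": 0,"dz": -0.024,"rx": 0,"ry": 0,"rz": -0.125,"gripper": 3},
    {"dx": 0,"dy": 0,"dz": -0.024,"rx": 0,"ry": 0,"rz": -0.125,"gripper": 3},
    {"dx": 0,"dy": 0,"dz": -0.024,"rx": 0,"ry": 0,"rz": -0.125,"gripper": 3},
    {"dx": 0,"dy": 0,"dz": -0.024,"rx": 0,"ry": 0,"rz": -0.125,"gripper": 3},
    {"dx": 0,"dy": 0,"dz": -0.024,"rx": 0,"ry": 0,"rz": -0.125,"gripper": 3},
    {"dx": 0,"dy": 0,"dz": -0.024,"rx": 0,"ry": 0,"rz": -0.125,"gripper": 3}
  ]
}}

```text
clock: 17.1
ee_pos: [544.2, 90.2, 402.8]
eef_rot: [0.001, 0.363, 0.932, 0.0]
ft_force: [-1.5, -0.9, 7.6]
width: 0.45
grip_force: 30.0
```

```bash
python3 -c "
from h import *
s=st();print(s['eef_rot'])"
```

```text
t 17.1 tcp [544.2  90.2 402.8] grasp [544.4  90.2 239.8] F [-1.5 -0.9  7.6] T [-0.6   0.75 -0.44] w 0.45 g 30.0
[6.96816911e-04 3.62518952e-01 9.31976119e-01 1.93030017e-04]
```

Call:
{"name": "send_rows", "arguments": {
  "deltas": [
    {"dx": 0,"dy": 0,"dz": -0.024,"rx": 0,"ry": 0,"rz": -0.125,"gripper": 3},
    {"dx": 0,"dy": 0,"dz": 0,"rx": 0,"ry": 0,"rz": 0,"gripper": 3}
  ]
}}

```text
clock: 17.3
ee_pos: [544.2, 90.1, 403.0]
eef_rot: [0.001, 0.304, 0.953, 0.0]
ft_force: [-1.7, -1.3, 7.2]
width: 0.449
grip_force: 30.0
```

```bash
python3 -c "
from h import *
s=st();print(s['eef_rot'])"
```

```text
t 17.3 tcp [544.2  90.1 403. ] grasp [544.5  90.  240. ] F [-1.7 -1.3  7.2] T [-0.61  0.58  0.09] w 0.449 g 30.0
[8.60607133e-04 3.03788085e-01 9.52739234e-01 1.00363038e-04]
```

Turned back 1.005 rad. Now back to the lever for a second probe.

Call:
{"name": "send_rows", "arguments": {
  "deltas": [
    {"dx": 0,"dy": 0,"dz": 0,"rx": 0,"ry": 0,"rz": 0,"gripper": 7},
    {"dx": 0,"dy": 0,"dz": 0,"rx": 0,"ry": 0,"rz": 0,"gripper": 7},
    {"dx": 0,"dy": 0,"dz": -2,"rx": 0,"ry": 0,"rz": 0,"gripper": 7},
    {"dx": 0,"dy": 0,"dz": -3,"rx": 0,"ry": 0,"rz": 0,"gripper": 7},
    {"dx": 0,"dy": 0,"dz": -2.1,"rx": 0,"ry": 0,"rz": 0,"gripper": 4},
    {"dx": 0,"dy": 0,"dz": 0,"rx": 0,"ry": 0,"rz": 0.125,"gripper": 0},
    {"dx": 0,"dy": 0,"dz": 0,"rx": 0,"ry": 0,"rz": 0.125,"gripper": 0},
    {"dx": 0,"dy": 0,"dz": 0,"rx": 0,"ry": 0,"rz": 0.125,"gripper": 0},
    {"dx": 0,"dy": 0,"dz": 0,"rx": 0,"ry": 0,"rz": 0.125,"gripper": 0},
    {"dx": 0,"dy": 0,"dz": 0,"rx": 0,"ry": 0,"rz": 0.125,"gripper": 0},
    {"dx": 0,"dy": 0,"dz": 0,"rx": 0,"ry": 0,"rz": 0.125,"gripper": 0},
    {"dx": 0,"dy": 0,"dz": 0,"rx": 0,"ry": 0,"rz": 0.125,"gripper": 0},
    {"dx": 0,"dy": 0,"dz": 0,"rx": 0,"ry": 0,"rz": 0.125,"gripper": 0},
    {"dx": -2,"dy": 0,"dz": 0,"rx": 0,"ry": 0,"rz": 0,"gripper": 0},
    {"dx": -3.5,"dy": 0,"dz": 0,"rx": 0,"ry": 0,"rz": 0,"gripper": 0},
    {"dx": -3.5,"dy": 0,"dz": 0,"rx": 0,"ry": 0,"rz": 0,"gripper": 0},
    {"dx": -3.5,"dy": 0,"dz": 0,"rx": 0,"ry": 0,"rz": 0,"gripper": 0},
    {"dx": -2.2,"dy": -0.09,"dz": 0,"rx": 0,"ry": 0,"rz": 0,"gripper": 0},
    {"dx": -1.0,"dy": 0,"dz": 0,"rx": 0,"ry": 0,"rz": 0,"gripper": 0},
    {"dx": 0,"dy": 0,"dz": 0,"rx": 0,"ry": 0,"rz": 0,"gripper": 0}
  ]
}}

```text
clock: 19.3
ee_pos: [535.2, -67.0, 472.6]
eef_rot: [0.0, 0.725, 0.688, -0.0]
ft_force: [0.0, 0.0, 0.0]
width: 0.008
grip_force: 0.0
```

```bash
python3 -c "
from h import *
st()"
```

```text
t 19.3 tcp [535.2 -67.  472.6] grasp [535.2 -67.1 309.6] F [0. 0. 0.] T [0.08 0.04 0.01] w 0.008 g 0.0
```

Call:
{"name": "send_rows", "arguments": {
  "deltas": [
    {"dx": -0.407,"dy": 0,"dz": -0.012,"rx": 0,"ry": 0,"rz": 0,"gripper": 0},
    {"dx": -0.407,"dy": 0,"dz": -0.012,"rx": 0,"ry": 0,"rz": 0,"gripper": 0},
    {"dx": -0.407,"dy": 0,"dz": -0.012,"rx": 0,"ry": 0,"rz": 0,"gripper": 0},
    {"dx": -0.407,"dy": 0,"dz": -0.012,"rx": 0,"ry": 0,"rz": 0,"gripper": 0},
    {"dx": -0.407,"dy": 0,"dz": -0.012,"rx": 0,"ry": 0,"rz": 0,"gripper": 0},
    {"dx": -0.407,"dy": 0,"dz": -0.012,"rx": 0,"ry": 0,"rz": 0,"gripper": 0},
    {"dx": -0.378,"dy": 0,"dz": 0.05,"rx": 0,"ry": 0,"rz": 0,"gripper": 0},
    {"dx": -0.378,"dy": 0,"dz": 0.08,"rx": 0,"ry": 0,"rz": 0,"gripper": 0},
    {"dx": -0.378,"dy": 0,"dz": 0.107,"rx": 0,"ry": 0,"rz": 0,"gripper": 0},
    {"dx": -0.378,"dy": 0,"dz": 0.13,"rx": 0,"ry": 0,"rz": 0,"gripper": 0},
    {"dx": -0.241,"dy": 0,"dz": 0.095,"rx": 0,"ry": 0,"rz": 0,"gripper": 0},
    {"dx": -0.241,"dy": 0,"dz": 0.1,"rx": 0,"ry": 0,"rz": 0,"gripper": 0},
    {"dx": -0.241,"dy": 0,"dz": 0.104,"rx": 0,"ry": 0,"rz": 0,"gripper": 0}
  ]
}}

```text
clock: 20.6
ee_pos: [532.9, -113.1, 466.6]
eef_rot: [0.0, 0.725, 0.689, 0.0]
ft_force: [0.2, 1.3, 1.8]
width: 0.007
grip_force: 0.9
```

Call:
{"name": "send_rows", "arguments": {
  "deltas": [
    {"dx": -0.23,"dy": 0,"dz": 0.115,"rx": 0,"ry": 0,"rz": 0,"gripper": 0},
    {"dx": -0.23,"dy": 0,"dz": 0.123,"rx": 0,"ry": 0,"rz": 0,"gripper": 0},
    {"dx": -0.23,"dy": 0,"dz": 0.131,"rx": 0,"ry": 0,"rz": 0,"gripper": 0}
  ]
}}

```text
clock: 20.9
ee_pos: [532.6, -120.0, 462.9]
eef_rot: [0.0, 0.725, 0.689, 0.0]
ft_force: [-0.9, 0.6, 1.7]
width: 0.006
grip_force: 0.9
```

Call:
{"name": "send_rows", "arguments": {
  "deltas": [
    {"dx": -0.216,"dy": 0,"dz": 0.138,"rx": 0,"ry": 0,"rz": 0,"gripper": 0},
    {"dx": -0.216,"dy": 0,"dz": 0.145,"rx": 0,"ry": 0,"rz": 0,"gripper": 0},
    {"dx": -0.216,"dy": 0,"dz": 0.153,"rx": 0,"ry": 0,"rz": 0,"gripper": 0}
  ]
}}

```text
clock: 21.2
ee_pos: [532.2, -126.5, 458.5]
eef_rot: [0.0, 0.725, 0.689, -0.0]
ft_force: [-0.5, 1.2, 1.1]
width: 0.006
grip_force: 0.9
```

Call:
{"name": "send_rows", "arguments": {
  "deltas": [
    {"dx": -0.2,"dy": 0,"dz": 0.16,"rx": 0,"ry": 0,"rz": 0,"gripper": 0},
    {"dx": -0.2,"dy": 0,"dz": 0.166,"rx": 0,"ry": 0,"rz": 0,"gripper": 0},
    {"dx": -0.2,"dy": 0,"dz": 0.173,"rx": 0,"ry": 0,"rz": 0,"gripper": 0}
  ]
}}

```text
clock: 21.5
ee_pos: [532.0, -132.5, 453.5]
eef_rot: [0.0, 0.725, 0.689, -0.0]
ft_force: [-1.2, 0.9, 2.8]
width: 0.003
grip_force: 0.9
```

Call:
{"name": "send_rows", "arguments": {
  "deltas": [
    {"dx": -0.183,"dy": 0,"dz": 0.18,"rx": 0,"ry": 0,"rz": 0,"gripper": 0},
    {"dx": -0.183,"dy": 0,"dz": 0.185,"rx": 0,"ry": 0,"rz": 0,"gripper": 0},
    {"dx": -0.183,"dy": 0,"dz": 0.191,"rx": 0,"ry": 0,"rz": 0,"gripper": 0}
  ]
}}

```text
clock: 21.8
ee_pos: [531.7, -137.8, 448.2]
eef_rot: [0.0, 0.725, 0.689, 0.0]
ft_force: [-1.0, 0.5, 5.6]
width: 0.006
grip_force: 2.4
```

Free push is about 1.7 N, with 2.6 N at 0.8 and 4.7 N at 0.9. The bite is at about 0.81 rad, which is right. I'll continue over the top and watch the peak.

Call:
{"name": "send_rows", "arguments": {
  "deltas": [
    {"dx": -0.163,"dy": 0,"dz": 0.197,"rx": 0,"ry": 0,"rz": 0,"gripper": 0},
    {"dx": -0.163,"dy": 0,"dz": 0.203,"rx": 0,"ry": 0,"rz": 0,"gripper": 0},
    {"dx": -0.163,"dy": 0,"dz": 0.208,"rx": 0,"ry": 0,"rz": 0,"gripper": 0}
  ]
}}

```text
clock: 22.1
ee_pos: [531.4, -142.6, 442.4]
eef_rot: [0.0, 0.724, 0.689, 0.0]
ft_force: [-2.1, 1.7, 8.5]
width: 0.003
grip_force: 3.6
```

Call:
{"name": "send_rows", "arguments": {
  "deltas": [
    {"dx": -0.142,"dy": 0,"dz": 0.214,"rx": 0,"ry": 0,"rz": 0,"gripper": 0},
    {"dx": -0.142,"dy": 0,"dz": 0.218,"rx": 0,"ry": 0,"rz": 0,"gripper": 0},
    {"dx": -0.142,"dy": 0,"dz": 0.222,"rx": 0,"ry": 0,"rz": 0,"gripper": 0}
  ]
}}

```text
clock: 22.4
ee_pos: [531.2, -146.9, 436.1]
eef_rot: [0.0, 0.725, 0.689, 0.0]
ft_force: [-2.4, 2.9, 8.4]
width: 0.008
grip_force: 4.3
```

Call:
{"name": "send_rows", "arguments": {
  "deltas": [
    {"dx": -0.12,"dy": 0,"dz": 0.228,"rx": 0,"ry": 0,"rz": 0,"gripper": 0},
    {"dx": -0.12,"dy": 0,"dz": 0.231,"rx": 0,"ry": 0,"rz": 0,"gripper": 0},
    {"dx": -0.12,"dy": 0,"dz": 0.234,"rx": 0,"ry": 0,"rz": 0,"gripper": 0}
  ]
}}

```text
clock: 22.7
ee_pos: [531.0, -150.6, 429.2]
eef_rot: [0.0, 0.725, 0.689, 0.0]
ft_force: [-1.7, 1.2, 8.8]
width: 0.007
grip_force: 4.2
```

The push peaks at about 8.8 N near 1.1, which confirms the nut setting. Throwing it to the stop.

Call:
{"name": "send_rows", "arguments": {
  "deltas": [
    {"dx": -0.144,"dy": 0,"dz": 0.363,"rx": 0,"ry": 0,"rz": 0,"gripper": 0},
    {"dx": -0.144,"dy": 0,"dz": 0.363,"rx": 0,"ry": 0,"rz": 0,"gripper": 0},
    {"dx": -0.108,"dy": 0,"dz": 0.375,"rx": 0,"ry": 0,"rz": 0,"gripper": 0},
    {"dx": -0.108,"dy": 0,"dz": 0.375,"rx": 0,"ry": 0,"rz": 0,"gripper": 0},
    {"dx": -0.07,"dy": 0,"dz": 0.384,"rx": 0,"ry": 0,"rz": 0,"gripper": 0},
    {"dx": -0.07,"dy": 0,"dz": 0.384,"rx": 0,"ry": 0,"rz": 0,"gripper": 0},
    {"dx": -0.03,"dy": 0,"dz": 0.35,"rx": 0,"ry": 0,"rz": 0,"gripper": 0},
    {"dx": -0.03,"dy": 0,"dz": 0.35,"rx": 0,"ry": 0,"rz": 0,"gripper": 0}
  ]
}}

```text
clock: 23.5
ee_pos: [530.6, -157.2, 398.3]
eef_rot: [-0.0, 0.724, 0.689, -0.0]
ft_force: [-1.1, 0.9, 7.8]
width: 0.003
grip_force: 4.8
```

Call:
{"name": "send_rows", "arguments": {
  "deltas": [
    {"dx": 0,"dy": 0,"dz": 0.1,"rx": 0,"ry": 0,"rz": 0,"gripper": 0},
    {"dx": 0,"dy": 0,"dz": 0.1,"rx": 0,"ry": 0,"rz": 0,"gripper": 0}
  ]
}}

```text
clock: 23.7
ee_pos: [530.6, -157.3, 398.1]
eef_rot: [-0.0, 0.724, 0.689, 0.0]
ft_force: [-7.2, 1.5, 17.9]
width: 0.003
grip_force: 8.8
```

Call:
{"name": "send_rows", "arguments": {
  "deltas": [
    {"dx": 0,"dy": 0,"dz": 0.1,"rx": 0,"ry": 0,"rz": 0,"gripper": 0},
    {"dx": 0,"dy": 0,"dz": 0.1,"rx": 0,"ry": 0,"rz": 0,"gripper": 0}
  ]
}}

```text
clock: 23.9
ee_pos: [530.5, -157.3, 397.8]
eef_rot: [0.0, 0.725, 0.689, 0.001]
ft_force: [-11.7, 4.6, 30.4]
width: 0.007
grip_force: 15.3
```

The lever is hard against its stop at TCP z of about 398. I'll retreat upwards and look.

Call:
{"name": "send_rows", "arguments": {
  "deltas": [
    {"dx": 0,"dy": 0,"dz": -0.5,"rx": 0,"ry": 0,"rz": 0,"gripper": 0},
    {"dx": 0,"dy": 0,"dz": -1.5,"rx": 0,"ry": 0,"rz": 0,"gripper": 0},
    {"dx": 0,"dy": 0,"dz": -3,"rx": 0,"ry": 0,"rz": 0,"gripper": 0},
    {"dx": 0,"dy": 0,"dz": -3,"rx": 0,"ry": 0,"rz": 0,"gripper": 0},
    {"dx": 0,"dy": 0,"dz": -3,"rx": 0,"ry": 0,"rz": 0,"gripper": 0},
    {"dx": 0,"dy": 0,"dz": 0,"rx": 0,"ry": 0,"rz": 0,"gripper": 0},
    {"dx": 0,"dy": 0,"dz": 0,"rx": 0,"ry": 0,"rz": 0,"gripper": 0}
  ]
}}

```text
clock: 24.6
ee_pos: [530.7, -157.3, 505.0]
eef_rot: [0.0, 0.724, 0.689, 0.0]
ft_force: [0.1, -0.0, -0.1]
width: 0.003
grip_force: 0.0
```

```bash
python3 - <<'E'
from h import *
st()
f=lambda i:cv2.resize(i,None,fx=3.5,fy=3.5,interpolation=cv2.INTER_CUBIC)
a=get_image("scene")[140:270,240:350];b=get_image("side")[160:290,280:390]
cv2.imwrite("pics/z7.png",np.hstack([f(a),f(b)]))
E
```

```text
t 24.6 tcp [ 530.7 -157.3  505. ] grasp [ 530.8 -157.3  342. ] F [ 0.1 -0.  -0.1] T [ 0.01  0.07 -0.01] w 0.003 g 0.0
```

View pics/z7.png

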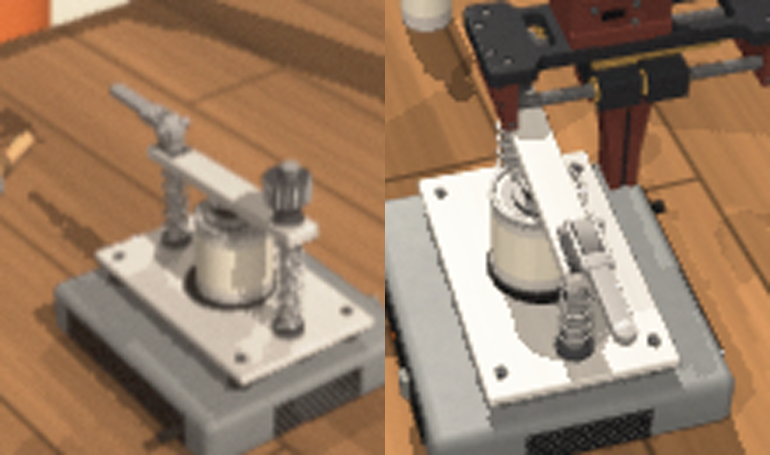

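The picture shows the lever lying level at its stop (tip at crop (115,90) in the scene view), the tin upright under the foot and the gripper clear. Handing in.

```bash
python3 -c "
from workcell import *
print(job_done())"
```

```text
the job is handed in; nothing more can be done
None
```

The tin is clamped and the job is handed in: the nut is set for a bite at about 0.81 rad (peak push about 8.8 N), the lever stayed down at its stop after release, and the arm is clear; the verdict wasn't shown to me.

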